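# Uncap a monitor's mount and hold the arm head over its threaded holes

## Task

The monitor lies face down on the desk to have a monitor arm fitted. Pull the square blanking cap off its mount by the ridge and lay it, not dropped, flat on the rubber mat; then pick up the larger of the two arm heads, the one whose hole pattern fits, and hold it level about 2 cm above the steel mounting face so that I can slip spacers underneath: all four threaded holes showing through the plate's four holes, hinge pin parallel to the monitor's long edge, the head never touching the monitor. Finish while still holding it there, and leave everything else where it is.

Things in the scene. Friction and masses are not known exactly. Their poses are not given: they have to be found in the camera images.
- monitor: Black monitor, no stand, face down, fixed. Origin: centre of its underside on the desk; z up, y along its long edge. Bezel 215 (x) x 340 (y) x 16 mm; rear housing 174 x 270 mm, its back 40 mm above the desk. In its middle a square recess 124 x 124 mm, 6 mm deep, whose floor is the steel mounting face 34 mm above the desk. At the start the cap fills the recess.
- mount (a point): Centre of the monitor's steel mounting face, 34 mm above the desk (height of the threaded holes' mouths). Axes as the monitor's.
- thread0 (a point): Mouth of the 5 mm threaded hole at x +50, y +50 mm from the mount's centre, in the monitor's axes.
- thread1 (a point): The same at x +50, y -50 mm.
- thread2 (a point): The same at x -50, y -50 mm.
- thread3 (a point): The same at x -50, y +50 mm.
- cap: Grey blanking cap lying loose in the recess, about 0.1 kg: plate 120 x 120 x 6 mm (2 mm play all round) with a flat-sided finger ridge on top, 14 mm thick (x), 60 mm long (y), from 6 to 26 mm above the plate's underside. Origin: centre of the plate's underside; z up, y along the ridge, at the start along the monitor's long edge.
- mat: Dark rubber mat for covers, 150 x 150 x 2 mm, lying fixed on the desk. Origin: centre of its underside; the top is 2 mm above the desk.
- head: Larger arm head, loose, 0.3-0.53 kg, plate down, any yaw: plate 118 x 118 x 4 mm with four 8 mm holes at x, y = +-50 mm; swivel disc 54 mm across, 4 to 10 mm up; on it a solid knuckle block 30 (x) x 40 mm (y), flat y sides, x sides flat up to 37 mm, then rounded about the hinge pin (along y), top at 52 mm. Origin: centre of the plate's underside; z up. A half turn about z makes no difference.
- head_hole0 (a point): Centre of the head's plate hole at x +50, y +50 mm in the head's axes, on the plate's underside.
- head_hole1 (a point): The same at x +50, y -50 mm.
- head_hole2 (a point): The same at x -50, y -50 mm.
- head_hole3 (a point): The same at x -50, y +50 mm.
- small_head: A smaller arm head of the same make, plate 96 x 96 x 4 mm with holes 75 mm apart: it does not fit this monitor. Loose; to be left alone. Origin: centre of its underside; it stands 52 mm high.
- dish: Round steel dish, 112 mm across and 20 mm high, with spacers and screws in it. Loose; to be left alone. Origin: centre of its underside.
- screwdriver: Screwdriver, 190 mm, lying on the desk between the robot and the monitor. Loose; to be left alone.
- phone: Black phone, 148 x 72 x 9 mm, lying on the desk. Loose; to be left alone.
- mouse: Black computer mouse, 105 x 60 x 32 mm, standing in front of the robot, to the side. Loose; to be left alone.
- tumbler: Blue drinking tumbler, 76 mm across and 180 mm high, standing in front of the robot, to the side. Loose; to be left alone.
There are look-alikes about, which are no part of the job. Several things have the shape of the mat; the one meant has the colours described above.

How it is judged:
On the way, in this order (a step that is already met when the one before it is completed fails the run):
1. the cap lies flat on the mat, let go (horizontal distance between cap and mat below 0.06 m and height (world z) of cap below 0.006 m and angle between cap's own z axis and vertical below 0.06 rad and contact force between the fingers and cap below 0.05 N and linear speed of cap below 0.02 m/s), for 0.2 s.
2. the larger head is carried, well clear of the desk (height (world z) of head above 0.04 m and contact force between the fingers and head above 1 N), for 0.2 s.
At the end, for the whole second after the job is handed in: Larger head held still in the gripper, 10-30 mm above the mounting face, level within 4 degrees, touching the monitor nowhere, each hole within 4 mm of its threaded hole seen from above, pin along the long edge. Cap let go, flat on the mat, centres within 60 mm (all of step 1 and ((horizontal distance between head_hole0 and thread0 below 0.004 m and horizontal distance between head_hole1 and thread1 below 0.004 m and horizontal distance between head_hole2 and thread2 below 0.004 m and horizontal distance between head_hole3 and thread3 below 0.004 m) or (horizontal distance between head_hole2 and thread0 below 0.004 m and horizontal distance between head_hole3 and thread1 below 0.004 m and horizontal distance between head_hole0 and thread2 below 0.004 m and horizontal distance between head_hole1 and thread3 below 0.004 m)) and z of head in the frame of mount between 0.01 and 0.03 m and angle between head's own z axis and vertical below 0.07 rad and contact force between the fingers and head above 1 N and contact force between head and monitor below 0.1 N and linear speed of head below 0.02 m/s); the arm keeps its last pose, push and grip.
It fails at once if the head touches the monitor (more than 1 N) (contact force between head and monitor above 1 N).
It fails at once if the cap is dropped: out of the fingers, away from the mount, more than 25 mm above the desk (contact force between the fingers and cap below 0.05 N and height (world z) of cap above 0.025 m and horizontal distance between cap and mount above 0.08 m).
It fails at once if the smaller head is shifted more than 25 mm (distance of small_head from where it was at the start of the episode above 0.025 m).
It fails at once if another thing (dish, screwdriver, phone, mouse, tumbler) is shifted more than 25 mm (distance of any of dish, screwdriver, phone, mouse, tumbler from where it was at the start of the episode above 0.025 m).
It also fails if it takes over 61 s, if anything falls off the work surface, if the arm or the gripper's body presses on something with over 40 N, if the wrist force passes 120 N, or if a joint passes its speed limit or range.

## Robot

A 6-joint arm with a two-finger parallel gripper is mounted at the origin on the work surface. World frame = base frame: x ahead of the robot, y to its left, z up, the work surface at z = 0. Lengths are in m, angles in rad, forces in N, time in s.
With the tool pointing down it reaches from about 0.375 to 0.975 m from the base axis. Payload 3.8 kg.
Tool frame: the origin (TCP) lies at the very end of the fingers, on their centre line; the grasp point (between the pads) lies 19 mm behind it; z points along the fingers, y is the line along which they close (so a half turn about z gives the same grasp; the last joint's range is limited). The gripper opens to 85 mm and grips with 20 to 120 N. Pads are 22 mm wide; open, the fingers measure 114 mm over their backs; the gripper's body (76 mm by 85 mm) begins 54 mm behind the grasp point. The pads swing forward as they close: fully open they stand 13 mm farther back than shut.
Start: joints at [1.166, 0.264, 1.604, -0, 1.274, -0.037], TCP at [0.243, 0.63, 0.231] pointing down, gripper open.
Joint ranges: [-2.63, 2.63], [-0.94, 2.18], [0.31, 2.57], [-1.31, 4.45], [0, 2.66], [-2.55, 2.55]. Speed limits (rad/s): [2.57, 2.57, 3.14, 3.14, 3.14, 3.14].

## Interface

Orientations are given as a rotation vector (axis times angle).
In Python, from workcell import read_state, read_camera, calibration, finish_job gives the robot as it stands.
- The arm moves only by the tool step_arm, never from a script. Its argument "commands" is a list of rows, each an object of numbers: "fingers": the gripper's target within -1 to 1 (shut at 1, half-way at 0, fully open at -1); "dx", "dy", "dz": the shift along the tool's x, y, z in m; "roll": the turn about the tool's z in degrees. In form: [{"fingers": .., "dx": .., "dy": .., "dz": .., "roll": ..}, ...]. A call has 1 to 8 rows; each row is the pose to reach, as a shift and turn from the pose commanded when the call began, along the tool's axes at that moment; what a row does not reach only later rows make up. A row lasts 1/8 s, in which the tool goes at most 62.5 mm and 10.7 degrees, less where a joint would pass 70% of its speed; a pose out of reach is approached as far as the arm can. A call with a gripper value outside its range is refused whole. The fingers move at their own pace and stop on an object; "squeeze" is the grip in N (left out, the last holds). Time passes only in rows, so rows that repeat a pose let the fingers close. It gives the time, the measured TCP pose, the force, the opening and the grip force at its end, in the units of the state.
- read_state(): the state, without advancing time (a new reading comes with each control period).
- read_camera(name): name is "scene" or "top" or "wrist"; returns (picture, depth): 384x512x3 uint8, blue, green, red; 384x512 float32, m along the optical axis (not along the pixel's ray), 0 where there is no reading.
- calibration(name): a dict with "intrinsics" (3x3 intrinsics, pixels), "k1" (the pictures are not rectified: a ray, as slopes to the right and down, at radius r is drawn at 1 + k1 r^2 times it, then the intrinsics apply), "world_to_cam" (4x4, takes a point from world to camera coordinates). Camera axes: x right, y up, looking along -z (the intrinsics and any distortion apply to the point x, -y, -z); pixel columns grow to the right and rows downward; lengths in m; the calibration is good to about 2 mm. A picture is of the moment at which its call begins: read the wrist's pose just before it. calibration takes no time and is no camera call; for the wrist camera it gives the pose at the moment of the call.
- finish_job(): hands the job in; it is judged then, once.
The state is a dict: "time": time; "q": joint angles; "joint_vel": joint speeds; "joint_torque": joint torques, N m; "tool_pos": TCP position; "tcp_rot": TCP orientation; "wrist_force": force on the tool from outside, world axes, zero at the start; "torque": the same for the moment, N m; "width": opening from 0.0 (shut) to 1.0 (fully open); "grip_force": force on a finger pad.
Only numpy, scipy, OpenCV 4.12 (cv2) and the standard library are available. Lean on these libraries where they do the work, as an engineer would, in place of code of your own. Each camera call takes 0.05 s, during which the arm holds its last target. There are 200 camera calls.

## Working session

There is one attempt and no reset: what is moved stays moved. The work goes in short steps, Python scripts to look and compute and a tool call to move; the robot and the scene stay as the last step left them, time stands still between calls to the robot, and variables do not carry over. Pictures are saved under pics/ and viewed, at most 10 in all, crops included, and the job is handed in when it is done.

Besides the shell and the picture viewer there is one more tool, called by a JSON object that holds its "name" and its "arguments". step_arm: Moves the arm, as the interface text tells. Its arguments: {"type":"object","properties":{"commands":{"type":"array","items":{"type":"object","properties":{"fingers":{"type":"number"},"dx":{"type":"number"},"dy":{"type":"number"},"dz":{"type":"number"},"roll":{"type":"number"}}}},"squeeze":{"type":"number"}},"required":["commands"]}

```bash
mkdir -p pics
cat > h.py <<'E'
import numpy as np, cv2
from workcell import read_state, read_camera, calibration, finish_job
def grab(n,tag):
    c=calibration(n); im,d=read_camera(n); cv2.imwrite(f'pics/{tag}.png',im); np.savez(f'{tag}.npz',im=im,d=d,K=c['intrinsics'],k1=c['k1'],T=c['world_to_cam'])
    return im,d,c
def load(tag):
    z=np.load(f'{tag}.npz'); return z
def cloud(z):
    K=z['K'];k1=float(z['k1']);d=z['d'];h,w=d.shape
    u,v=np.meshgrid(np.arange(w),np.arange(h))
    p=cv2.undistortPoints(np.stack([u,v],-1).reshape(-1,1,2).astype(np.float64),K,np.array([k1,0,0,0.])).reshape(h,w,2)
    P=np.stack([p[...,0]*d,-p[...,1]*d,-d,np.ones_like(d)],-1)
    return (P@np.linalg.inv(z['T']).T)[...,:3]
def ray(z,uv,zw):
    """pixels -> world points on plane z=zw"""
    p=cv2.undistortPoints(np.array(uv,float).reshape(-1,1,2),z['K'],np.array([float(z['k1']),0,0,0.])).reshape(-1,2)
    Ti=np.linalg.inv(z['T']); o=Ti[:3,3]
    r=np.c_[p[:,0],-p[:,1],-np.ones(len(p))]@Ti[:3,:3].T
    return o+r*((zw-o[2])/r[:,2])[:,None]
def proj(z,P):
    q=np.c_[np.atleast_2d(P),np.ones(len(np.atleast_2d(P)))]@z['T'].T
    s=np.c_[q[:,0]/-q[:,2],-q[:,1]/-q[:,2]]; r2=(s**2).sum(1,keepdims=True)
    s=s*(1+float(z['k1'])*r2); return s@z['K'][:2,:2].T+z['K'][:2,2]
E
python3 - <<'E'
from h import *
a=grab('top','top0')[0]; b=grab('scene','sc0')[0]
cv2.imwrite('pics/t0.png',cv2.resize(a,(800,600)))
s=read_state(); print(s['time'],s['tool_pos'],s['tcp_rot'],s['width'])
E
```

```text
0.1 [0.24242733 0.62923235 0.23006645] [-0.57437162 -3.08821207  0.00319606] 0.9995553232497675
```

View pics/t0.png

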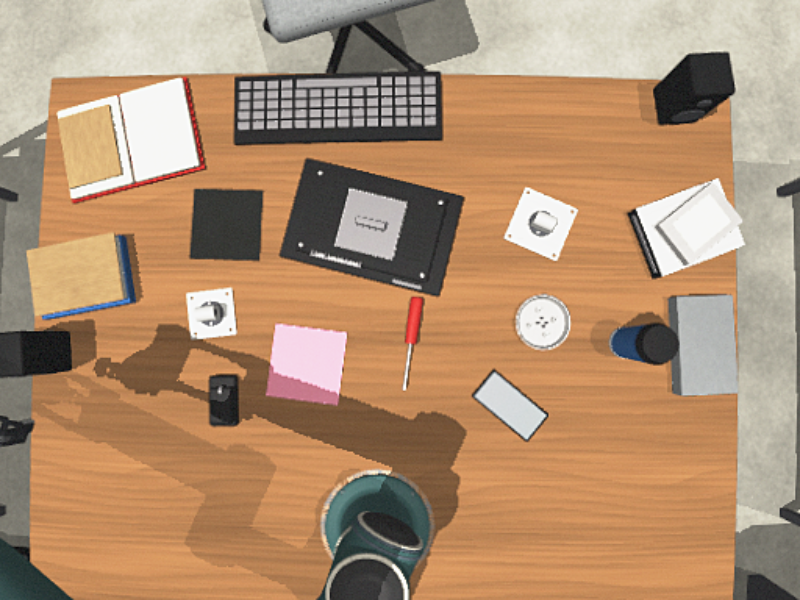

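View pics/sc0.png

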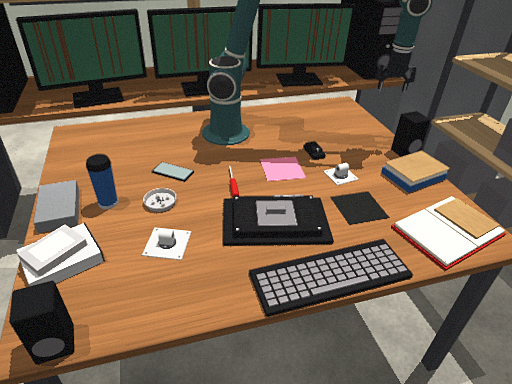

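Top view (800x600): monitor with grey cap at (372,224). Mat candidates: dark square (226,225), pink sheet (307,363), grey box (704,345); I choose the dark one. Head candidates: white plates at (541,223), which is larger, and (211,313), which is smaller; I choose the one at (541,223). I'll check that in a crop and measure.

Run:
```python
from h import *
z=load('top0'); im=z['im']; C=cloud(z)
s=.64
def px(l): return [(a*s,b*s) for a,b in l]
# outlines read from the 800x600 picture
def rect(name,l,zw):
    P=ray(z,px(l),zw)[:,:2]; r=cv2.minAreaRect(P.astype(np.float32)*1000); print(name,P.mean(0).round(4),r)
rect('mon',[(307,159),(464,197),(438,295),(280,258)],.016)
rect('cap',[(349,188),(407,197),(393,260),(334,247)],.04)
rect('mat',[(192,189),(263,190),(261,260),(190,259)],.002)
rect('big',[(530,187),(577,211),(556,260),(505,235)],.004)
rect('small',[(186,292),(232,288),(236,334),(191,340)],.004)
for n,(a,b) in dict(mon=(373,225),mat=(226,225),big=(541,223),small=(211,313),dish=(543,322),tum=(655,343)).items():
    print(n,C[int(b*s),int(a*s)].round(4))
crop=im[90:230,110:390]; cv2.imwrite('pics/c1.png',cv2.resize(crop,(800,400),interpolation=cv2.INTER_CUBIC))
```

```text
mon [0.6135 0.022 ] ((612.1099853515625, 21.686874389648438), (336.62884521484375, 214.42247009277344), 76.84502410888672)
cap [0.6169 0.0229] ((618.7164306640625, 22.991043090820312), (121.69927215576172, 131.12042236328125), 78.36173248291016)
mat [0.6178 0.3299] ((618.0890502929688, 330.29583740234375), (154.8585662841797, 149.78314208984375), 89.89582061767578)
big [ 0.629  -0.3305] ((629.3944702148438, -330.90032958984375), (117.34762573242188, 114.69720458984375), 64.69222259521484)
small [0.4296 0.3544] ((430.5278625488281, 353.9669189453125), (101.05750274658203, 98.5030517578125), 8.222762107849121)
mon [0.6093 0.0193 0.0576]
mat [6.165e-01 3.330e-01 6.000e-04]
big [ 0.6225 -0.317   0.0506]
small [0.4302 0.3391 0.0508]
dish [ 0.4242 -0.3314  0.0022]
tum [ 0.3872 -0.4918  0.1802]
```

View pics/c1.png

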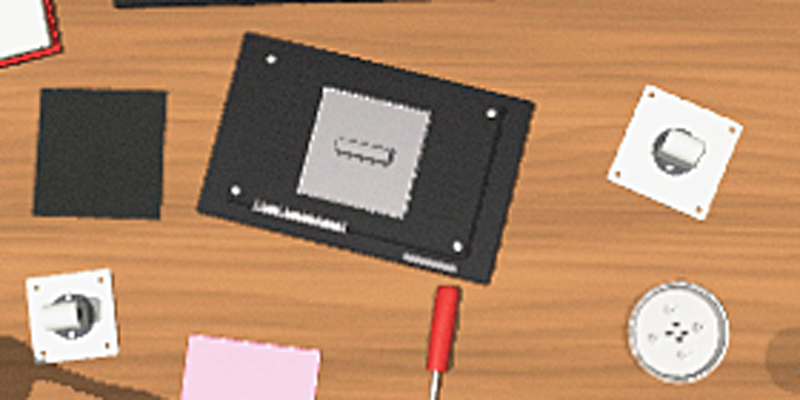

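```bash
cat >> h.py <<'E'
from scipy.spatial.transform import Rotation as Ro
def go(x,y,z,ang=None):
    """print shifts to reach a world TCP with tool y at world angle ang (deg, mod 180)"""
    s=read_state(); R=Ro.from_rotvec(s['tcp_rot']).as_matrix(); p=np.array(s['tool_pos'])
    d=R.T@(np.array([x,y,z])-p); a=np.degrees(np.arctan2(R[1,1],R[0,1])); 
    r=None if ang is None else (a-ang+90)%180-90
    print('t',round(s['time'],2),'pos',p.round(4),'toolyang',a.round(2),'tilt',np.degrees(np.arccos(-R[2,2])).round(2),'q6',round(s['q'][5],2),'w',round(s['width'],3),'F',np.round(s['wrist_force'],1),'g',np.round(s['grip_force'],1)); print('  ->',d.round(4),'roll',r)
E
python3 -c "
from h import *
go(.613,.022,.2,-13)"
```

```text
t 0.1 pos [0.2424 0.6292 0.2301] toolyang 68.93 tilt 0.12 q6 -0.04 w 1.0 F [ 0.5 -0.4 -0.3] g 0.0
  -> [-0.5641 -0.4333  0.0309] roll 81.9280713896755
```

{"name": "step_arm", "arguments": {"commands": [{"fingers":-1,"dx":-0.564,"dy":-0.433,"dz":0.031,"roll":82},{"fingers":-1,"dx":-0.564,"dy":-0.433,"dz":0.031,"roll":82},{"fingers":-1,"dx":-0.564,"dy":-0.433,"dz":0.031,"roll":82},{"fingers":-1,"dx":-0.564,"dy":-0.433,"dz":0.031,"roll":82},{"fingers":-1,"dx":-0.564,"dy":-0.433,"dz":0.031,"roll":82},{"fingers":-1,"dx":-0.564,"dy":-0.433,"dz":0.031,"roll":82},{"fingers":-1,"dx":-0.564,"dy":-0.433,"dz":0.031,"roll":82},{"fingers":-1,"dx":-0.564,"dy":-0.433,"dz":0.031,"roll":82}]}}

```text
time: 1.1
tool_pos: [0.5035, 0.2016, 0.2091]
tcp_rot: [-2.464, -1.949, 0.0]
wrist_force: [1.2, 1.0, 0.4]
width: 1.003
grip_force: 0.0
```

```bash
python3 -c "
from h import *
go(.613,.022,.2,-13)"
```

```text
t 1.1 pos [0.5035 0.2016 0.2091] toolyang -13.33 tilt 0.01 q6 0.57 w 1.003 F [1.2 1.  0.4] g 0.0
  -> [-0.1496  0.1479  0.0091] roll -0.32614215873209673
```

{"name": "step_arm", "arguments": {"commands": [{"fingers":-1,"dx":-0.15,"dy":0.148,"dz":0.009,"roll":0},{"fingers":-1,"dx":-0.15,"dy":0.148,"dz":0.009,"roll":0},{"fingers":-1,"dx":-0.15,"dy":0.148,"dz":0.009,"roll":0},{"fingers":-1,"dx":-0.15,"dy":0.148,"dz":0.009,"roll":0},{"fingers":-1,"dx":-0.15,"dy":0.148,"dz":0.009,"roll":0}]}}

```text
time: 1.72
tool_pos: [0.6133, 0.0228, 0.1997]
tcp_rot: [-2.461, -1.95, 0.002]
wrist_force: [-0.6, 0.4, -0.3]
width: 0.999
grip_force: 0.0
```

Run:
```python
from h import *
go(.613,.022,.2,-13)
im=grab('wrist','w1')[0]; cv2.imwrite('pics/w1b.png',cv2.resize(im,(800,600)))
```

```text
t 1.73 pos [0.6133 0.0228 0.1997] toolyang -13.22 tilt 0.09 q6 0.23 w 0.999 F [-0.6  0.4 -0.3] g 0.0
  -> [-0.0009 -0.0001 -0.0003] roll -0.22312377289422614
```

View pics/w1b.png

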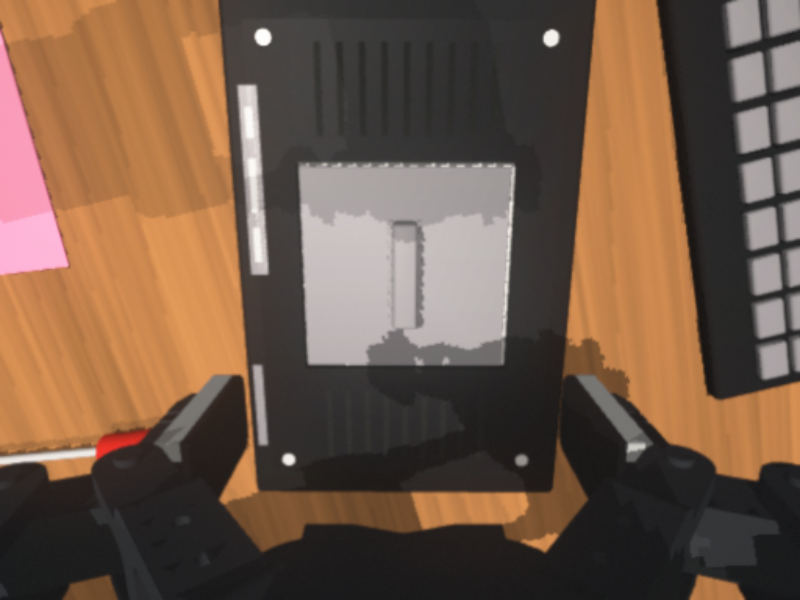

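The wrist view shows the cap square with corners (299,164), (514,166), (503,365), (308,365) and the ridge at (393..417, 222..328), almost aligned with the tool.

Run:
```python
from h import *
z=load('w1'); s=.64
cap=ray(z,np.array([(299,164),(514,166),(503,365),(308,365)])*s,.04)[:,:2]
rid=ray(z,np.array([(393,222),(417,222),(416,328),(393,328)])*s,.06)[:,:2]
dots=ray(z,np.array([(263,37),(550,38),(522,460),(289,459)])*s,.04)[:,:2]
def yaw(P): v=(P[0]+P[1]-P[2]-P[3]); return np.degrees(np.arctan2(v[1],v[0]))
for n,P in dict(cap=cap,rid=rid,dots=dots).items(): print(n,P.mean(0).round(4),yaw(P).round(2),np.linalg.norm(np.roll(P,-1,0)-P,axis=1).round(4))
c=rid.mean(0); go(c[0],c[1],.046,yaw(rid)+90)
```

```text
cap [0.6159 0.0237] 76.59 [0.1202 0.1196 0.1207 0.1208]
rid [0.6153 0.0246] 76.58 [0.0129 0.0599 0.013  0.0599]
dots [0.6158 0.0232] 76.75 [0.1513 0.2519 0.1521 0.2518]
t 1.77 pos [0.6128 0.0241 0.1999] toolyang -13.14 tilt 0.11 q6 0.23 w 0.997 F [ 0.1  0.5 -0.5] g 0.0
  -> [0.001  0.0027 0.1539] roll 0.278622753778734
```

{"name": "step_arm", "arguments": {"commands": [{"fingers":-1,"dx":0.001,"dy":0.0025,"dz":0.06,"roll":0.3},{"fingers":-1,"dx":0.001,"dy":0.0025,"dz":0.11,"roll":0.3},{"fingers":-1,"dx":0.001,"dy":0.0025,"dz":0.145,"roll":0.3},{"fingers":-1,"dx":0.001,"dy":0.0025,"dz":0.157,"roll":0.3},{"fingers":1,"dx":0.001,"dy":0.0025,"dz":0.157,"roll":0.3},{"fingers":1,"dx":0.001,"dy":0.0025,"dz":0.157,"roll":0.3},{"fingers":1,"dx":0.001,"dy":0.0025,"dz":0.157,"roll":0.3},{"fingers":1,"dx":0.001,"dy":0.0025,"dz":0.157,"roll":0.3}], "squeeze": 50}}

```text
time: 2.78
tool_pos: [0.6168, 0.0243, 0.045]
tcp_rot: [2.464, 1.947, 0.002]
wrist_force: [-4.2, -0.3, 22.4]
width: 0.15
grip_force: 49.2
```

{"name": "step_arm", "arguments": {"commands": [{"fingers":1},{"fingers":1},{"fingers":1}]}}

```text
invalid input
```

{"name": "step_arm", "arguments": {"commands": [{"fingers":1,"dx":0,"dy":0,"dz":-0.003,"roll":0},{"fingers":1,"dx":0,"dy":0,"dz":-0.01,"roll":0},{"fingers":1,"dx":0,"dy":0,"dz":-0.03,"roll":0},{"fingers":1,"dx":0,"dy":0,"dz":-0.07,"roll":0},{"fingers":1,"dx":0,"dy":0,"dz":-0.12,"roll":0},{"fingers":1,"dx":0,"dy":0,"dz":-0.12,"roll":0}], "squeeze": 60}}

```text
time: 3.52
tool_pos: [0.6204, 0.0243, 0.1711]
tcp_rot: [2.459, 1.943, 0.015]
wrist_force: [0.3, 0.7, -1.0]
width: 0.141
grip_force: 62.6
```

Run:
```python
from h import *
grab('top','top1'); im=grab('wrist','w2')[0]
z=load('top1'); 
# clear view of the opened mount + mat, from the top camera
cv2.imwrite('pics/w2b.png',np.vstack([cv2.resize(z['im'][90:190,110:310],(600,300),interpolation=cv2.INTER_CUBIC),cv2.resize(im,(600,300))]))
go(.618,.331,.12,0)
```

```text
t 3.62 pos [0.6166 0.0243 0.1654] toolyang -13.38 tilt 0.16 q6 0.23 w 0.147 F [-0.1  1.  -2. ] g 62.6
  -> [ 0.2986 -0.0697  0.0454] roll -13.375723189602454
```

View pics/w2b.png

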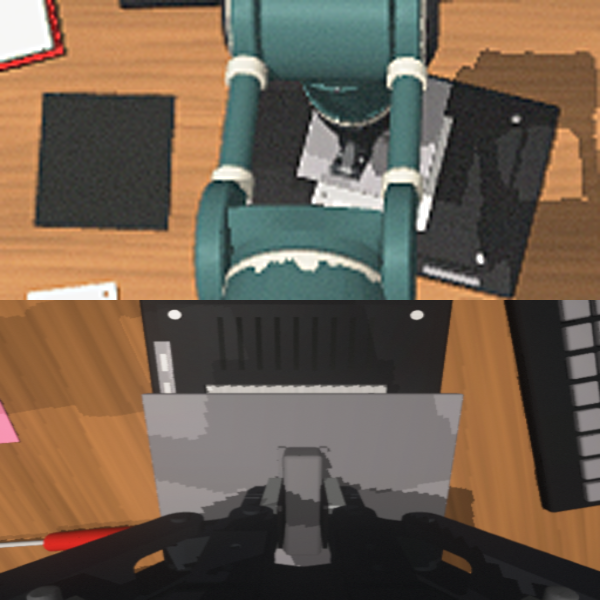

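The top half shows the cap lifted clear of the recess and the mat to its left. The bottom half shows the cap hanging level in the fingers. Next, carry it to the mat.

{"name": "step_arm", "arguments": {"commands": [{"fingers":1,"dx":0.04,"dy":-0.01,"dz":0.0,"roll":-2},{"fingers":1,"dx":0.09,"dy":-0.021,"dz":0.0,"roll":-5},{"fingers":1,"dx":0.15,"dy":-0.035,"dz":0.0,"roll":-8},{"fingers":1,"dx":0.21,"dy":-0.049,"dz":0.01,"roll":-11},{"fingers":1,"dx":0.265,"dy":-0.062,"dz":0.03,"roll":-13},{"fingers":1,"dx":0.2985,"dy":-0.07,"dz":0.06,"roll":-13},{"fingers":1,"dx":0.2985,"dy":-0.07,"dz":0.09,"roll":-13},{"fingers":1,"dx":0.2985,"dy":-0.07,"dz":0.09,"roll":-13}]}}

```text
time: 4.62
tool_pos: [0.6124, 0.3295, 0.0676]
tcp_rot: [-2.225, -2.213, 0.017]
wrist_force: [-0.6, -0.3, -1.9]
width: 0.144
grip_force: 62.5
```

Run:
```python
from h import *
go(.618,.331,.014,0)
```

```text
t 4.62 pos [0.6124 0.3295 0.0676] toolyang -0.31 tilt 0.65 q6 0.46 w 0.144 F [-0.6 -0.3 -1.9] g 62.5
  -> [0.0018 0.0062 0.0535] roll -0.3116626165391949
```

{"name": "step_arm", "arguments": {"commands": [{"fingers":1,"dx":0,"dy":0,"dz":0.0,"roll":0},{"fingers":1,"dx":0,"dy":0,"dz":0.02,"roll":0},{"fingers":1,"dx":0,"dy":0,"dz":0.038,"roll":0},{"fingers":1,"dx":0,"dy":0,"dz":0.048,"roll":0},{"fingers":1,"dx":0,"dy":0,"dz":0.055,"roll":0},{"fingers":1,"dx":0,"dy":0,"dz":0.058,"roll":0},{"fingers":1,"dx":0,"dy":0,"dz":0.058,"roll":0}]}}

```text
time: 5.5
tool_pos: [0.617, 0.331, 0.0155]
tcp_rot: [2.229, 2.214, 0.0]
wrist_force: [0.5, 0.2, 0.4]
width: 0.144
grip_force: 62.5
```

{"name": "step_arm", "arguments": {"commands": [{"fingers":1,"dx":0,"dy":0,"dz":0.001,"roll":0},{"fingers":1,"dx":0,"dy":0,"dz":0.002,"roll":0},{"fingers":1,"dx":0,"dy":0,"dz":0.002,"roll":0}]}}

```text
time: 5.88
tool_pos: [0.617, 0.331, 0.0137]
tcp_rot: [2.229, 2.214, 0.0]
wrist_force: [0.1, 0.5, -0.6]
width: 0.144
grip_force: 62.5
```

{"name": "step_arm", "arguments": {"commands": [{"fingers":1,"dx":0,"dy":0,"dz":0.001,"roll":0},{"fingers":1,"dx":0,"dy":0,"dz":0.002,"roll":0},{"fingers":1,"dx":0,"dy":0,"dz":0.002,"roll":0}]}}

```text
time: 6.25
tool_pos: [0.6171, 0.3311, 0.0132]
tcp_rot: [2.229, 2.214, 0.0]
wrist_force: [-3.0, -2.3, 6.3]
width: 0.144
grip_force: 63.6
```

{"name": "step_arm", "arguments": {"commands": [{"fingers":-1,"dx":0,"dy":0,"dz":0,"roll":0},{"fingers":-1,"dx":0,"dy":0,"dz":0,"roll":0},{"fingers":-1,"dx":0,"dy":0,"dz":0,"roll":0},{"fingers":-1,"dx":0,"dy":0,"dz":-0.02,"roll":0},{"fingers":-1,"dx":0,"dy":0,"dz":-0.07,"roll":0},{"fingers":-1,"dx":0,"dy":0,"dz":-0.13,"roll":0},{"fingers":-1,"dx":0,"dy":0,"dz":-0.19,"roll":0},{"fingers":-1,"dx":0,"dy":0,"dz":-0.19,"roll":0}]}}

```text
time: 7.25
tool_pos: [0.6214, 0.3332, 0.2121]
tcp_rot: [2.225, 2.211, 0.024]
wrist_force: [0.9, 0.6, -0.3]
width: 0.997
grip_force: 0.0
```

Run:
```python
from h import *
z0=load('top0')
c=ray(z0,[(541*.64,223*.64)],.004)[0]; print(c)
grab('wrist','w3'); C=cloud(load('w3')); im=load('w3')['im']
# depth-based check of cap: plate top expected z=.008
m=(abs(C[...,0]-.617)<.05)&(abs(C[...,1]-.331)<.05)&(C[...,2]<.015)&(C[...,2]>0); P=C[m]
A=np.c_[P[:,:2],np.ones(len(P))]; f=np.linalg.lstsq(A,P[:,2],rcond=None)[0]; print(len(P),np.median(P[:,2]),f)
go(.63,-.331,.2,None)
cv2.imwrite('pics/w3b.png',im)
```

```text
[ 0.62922295 -0.32827244  0.004     ]
8029 0.007264984329211299 [-0.00018847 -0.00070452  0.00769029]
t 7.3 pos [0.6195 0.3322 0.208 ] toolyang -0.37 tilt 0.57 q6 0.46 w 1.001 F [-0.7  0.9  0. ] g 0.0
  -> [-0.6632  0.0148  0.0052] roll None
```

View pics/w3b.png

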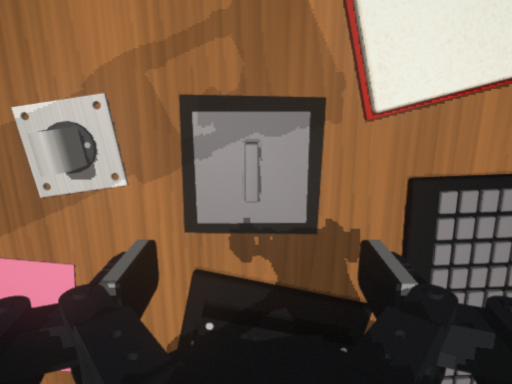

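The cap lies flat and centred on the mat at about (252,165). Now to the larger head.

{"name": "step_arm", "arguments": {"commands": [{"fingers":-1,"dx":-0.663,"dy":0.013,"dz":-0.01,"roll":-66},{"fingers":-1,"dx":-0.663,"dy":0.013,"dz":-0.01,"roll":-66},{"fingers":-1,"dx":-0.663,"dy":0.013,"dz":-0.01,"roll":-66},{"fingers":-1,"dx":-0.663,"dy":0.013,"dz":-0.01,"roll":-66},{"fingers":-1,"dx":-0.663,"dy":0.013,"dz":-0.01,"roll":-66},{"fingers":-1,"dx":-0.663,"dy":0.013,"dz":-0.01,"roll":-66},{"fingers":-1,"dx":-0.663,"dy":0.013,"dz":-0.01,"roll":-66},{"fingers":-1,"dx":-0.663,"dy":0.013,"dz":-0.01,"roll":-66}]}}

```text
time: 8.3
tool_pos: [0.6224, -0.1605, 0.2078]
tcp_rot: [-0.662, -3.069, -0.0]
wrist_force: [0.4, 0.1, -0.1]
width: 0.997
grip_force: 0.0
```

Run:
```python
from h import *
go(.63,-.331,.22,65.4)
```

```text
t 8.3 pos [ 0.6224 -0.1605  0.2078] toolyang 65.66 tilt 0.12 q6 -1.44 w 0.997 F [ 0.4  0.1 -0.1] g 0.0
  -> [-0.0772 -0.1522 -0.0123] roll 0.257479267790643
```

{"name": "step_arm", "arguments": {"commands": [{"fingers":-1,"dx":-0.077,"dy":-0.152,"dz":-0.012,"roll":0},{"fingers":-1,"dx":-0.077,"dy":-0.152,"dz":-0.012,"roll":0},{"fingers":-1,"dx":-0.077,"dy":-0.152,"dz":-0.012,"roll":0},{"fingers":-1,"dx":-0.077,"dy":-0.152,"dz":-0.012,"roll":0},{"fingers":-1,"dx":-0.077,"dy":-0.152,"dz":-0.012,"roll":0}]}}

```text
time: 8.93
tool_pos: [0.6302, -0.3284, 0.2195]
tcp_rot: [-0.664, -3.068, -0.002]
wrist_force: [-1.1, 0.1, -0.3]
width: 1.0
grip_force: 0.0
```

Run:
```python
from h import *
go(.63,-.331,.22,65.4)
im=grab('wrist','w4')[0]; cv2.imwrite('pics/w4b.png',cv2.resize(im,(800,600)))
```

```text
t 8.93 pos [ 0.6302 -0.3284  0.2195] toolyang 65.59 tilt 0.16 q6 -1.66 w 1.0 F [-1.1  0.1 -0.3] g 0.0
  -> [-0.0009 -0.0025 -0.0005] roll 0.19268650188894298
```

View pics/w4b.png

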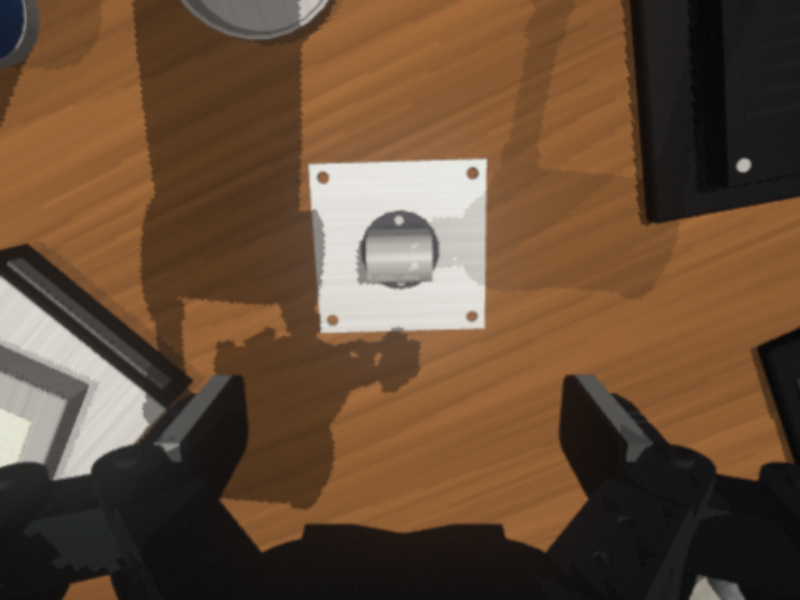

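Run:
```python
from h import *
z=load('w4')
P=ray(z,np.array([(322,177),(473,173),(472,316),(333,321)])*.64,.004)[:,:2]
print(P.round(4),np.linalg.norm(np.roll(P,-1,0)-P,axis=1).round(4))
v=P[0]+P[3]-P[1]-P[2]; a=np.degrees(np.arctan2(v[1],v[0])); w=P[0]+P[1]-P[2]-P[3]
print(a,np.degrees(np.arctan2(w[1],w[0]))); c=P.mean(0); print(c)
C=cloud(z); m=(np.hypot(C[...,0]-c[0],C[...,1]-c[1])<.03)&(C[...,2]>.045); print('knuckle top',C[m].mean(0))
go(c[0],c[1],.018,a)
```

```text
[[ 0.5618 -0.3547]
 [ 0.601  -0.262 ]
 [ 0.6928 -0.3007]
 [ 0.6551 -0.3928]] [0.1006 0.0996 0.0995 0.1008]
-112.576400902705 157.4951837617993
[ 0.62769785 -0.32754795]
knuckle top [ 0.61828895 -0.32398876  0.28430364]
t 8.97 pos [ 0.6304 -0.3277  0.2198] toolyang 65.66 tilt 0.14 q6 -1.66 w 0.999 F [ 0.4 -0.6 -0.1] g 0.0
  -> [ 0.002  -0.0012  0.2018] roll -1.7676222063287241
```

{"name": "step_arm", "arguments": {"commands": [{"fingers":-1,"dx":0.002,"dy":-0.001,"dz":0.06,"roll":-1.8},{"fingers":-1,"dx":0.002,"dy":-0.001,"dz":0.11,"roll":-1.8},{"fingers":-1,"dx":0.002,"dy":-0.001,"dz":0.16,"roll":-1.8},{"fingers":-1,"dx":0.002,"dy":-0.001,"dz":0.19,"roll":-1.8},{"fingers":-1,"dx":0.002,"dy":-0.001,"dz":0.203,"roll":-1.8},{"fingers":-1,"dx":0.002,"dy":-0.001,"dz":0.203,"roll":-1.8},{"fingers":1,"dx":0.002,"dy":-0.001,"dz":0.203,"roll":-1.8},{"fingers":1,"dx":0.002,"dy":-0.001,"dz":0.203,"roll":-1.8}], "squeeze": 90}}

```text
time: 9.98
tool_pos: [0.6301, -0.3299, 0.0202]
tcp_rot: [0.614, 3.078, -0.002]
wrist_force: [0.3, 0.1, 1.0]
width: 0.609
grip_force: 0.0
```

{"name": "step_arm", "arguments": {"commands": [{"fingers":1,"dx":0,"dy":0,"dz":0,"roll":0},{"fingers":1,"dx":0,"dy":0,"dz":0,"roll":0},{"fingers":1,"dx":0,"dy":0,"dz":0,"roll":0}]}}

```text
time: 10.35
tool_pos: [0.6301, -0.3301, 0.0201]
tcp_rot: [0.614, 3.078, -0.002]
wrist_force: [0.2, 0.0, 6.1]
width: 0.452
grip_force: 93.0
```

Run:
```python
from h import *
go(.616,.0235,.15,76.65)
```

```text
t 10.35 pos [ 0.6301 -0.3301  0.0201] toolyang 67.42 tilt 0.2 q6 -1.69 w 0.452 F [0.2 0.  6.1] g 93.0
  -> [ 0.1483  0.321  -0.1306] roll -9.2315823072679
```

{"name": "step_arm", "arguments": {"commands": [{"fingers":1,"dx":0,"dy":0,"dz":-0.005,"roll":0},{"fingers":1,"dx":0,"dy":0,"dz":-0.02,"roll":0},{"fingers":1,"dx":0,"dy":0,"dz":-0.05,"roll":0},{"fingers":1,"dx":0,"dy":0,"dz":-0.09,"roll":0},{"fingers":1,"dx":0,"dy":0,"dz":-0.13,"roll":0},{"fingers":1,"dx":0,"dy":0,"dz":-0.15,"roll":0},{"fingers":1,"dx":0,"dy":0,"dz":-0.15,"roll":0},{"fingers":1,"dx":0,"dy":0,"dz":-0.15,"roll":0}], "squeeze": 110}}

```text
time: 11.35
tool_pos: [0.6274, -0.3285, 0.1655]
tcp_rot: [-0.614, -3.077, -0.002]
wrist_force: [-0.8, -0.1, -4.5]
width: 0.451
grip_force: 110.9
```

Run:
```python
from h import *
go(.616,.0235,.17,76.65)
```

```text
t 11.35 pos [ 0.6274 -0.3285  0.1655] toolyang 67.42 tilt 0.22 q6 -1.69 w 0.451 F [-0.8 -0.1 -4.5] g 110.9
  -> [ 0.1456  0.3206 -0.0038] roll -9.225740939329498
```

{"name": "step_arm", "arguments": {"commands": [{"fingers":1,"dx":0.012,"dy":0.027,"dz":0,"roll":-1},{"fingers":1,"dx":0.032,"dy":0.07,"dz":0,"roll":-3},{"fingers":1,"dx":0.056,"dy":0.123,"dz":0,"roll":-5},{"fingers":1,"dx":0.08,"dy":0.176,"dz":0,"roll":-7},{"fingers":1,"dx":0.104,"dy":0.229,"dz":0,"roll":-9.2},{"fingers":1,"dx":0.125,"dy":0.275,"dz":0,"roll":-9.2},{"fingers":1,"dx":0.14,"dy":0.308,"dz":0,"roll":-9.2},{"fingers":1,"dx":0.1456,"dy":0.3206,"dz":0,"roll":-9.2}]}}

```text
time: 12.35
tool_pos: [0.6153, 0.0259, 0.1659]
tcp_rot: [-0.36, -3.117, -0.0]
wrist_force: [0.1, -0.8, -4.6]
width: 0.447
grip_force: 111.6
```

{"name": "step_arm", "arguments": {"commands": [{"fingers":1,"dx":0,"dy":0,"dz":0,"roll":0},{"fingers":1,"dx":0,"dy":0,"dz":0,"roll":0},{"fingers":1,"dx":0,"dy":0,"dz":0.02,"roll":0},{"fingers":1,"dx":0,"dy":0,"dz":0.035,"roll":0},{"fingers":1,"dx":0,"dy":0,"dz":0.035,"roll":0},{"fingers":1,"dx":0,"dy":0,"dz":0.035,"roll":0}]}}

```text
time: 13.1
tool_pos: [0.6172, 0.0225, 0.1325]
tcp_rot: [-0.366, -3.12, 0.0]
wrist_force: [-0.1, 0.1, -3.0]
width: 0.455
grip_force: 111.4
```

Run:
```python
from h import *
go(.616,.0235,.077,76.65)
im=grab('wrist','w5')[0]; grab('scene','sc5'); grab('top','top5'); cv2.imwrite('pics/w5b.png',cv2.resize(im,(800,600),interpolation=cv2.INTER_CUBIC))
```

```text
t 13.1 pos [0.6172 0.0225 0.1325] toolyang 76.6 tilt 0.03 q6 -1.34 w 0.455 F [-0.1  0.1 -3. ] g 111.4
  -> [0.0014 0.0007 0.0555] roll -0.05023071666364842
```

View pics/w5b.png

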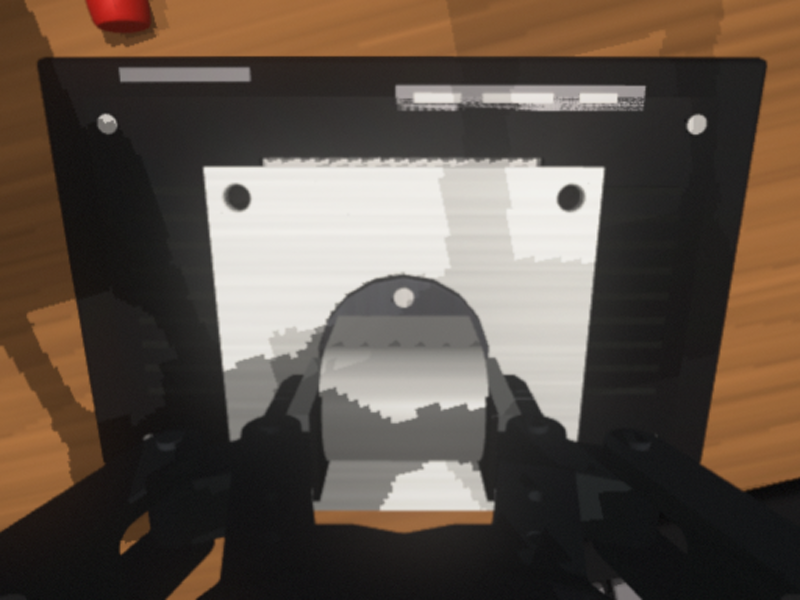

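The wrist view shows two plate holes at (237,198) and (571,198) and monitor screws at (107,124) and (697,124). The head is square to the monitor.

```bash
cat > m.py <<'E'
from h import *
from scipy.optimize import brentq
def meas(tag,holes,dots):
    z=load(tag); h=np.array(holes)*.64; d=np.array(dots)*.64
    f=lambda zz: np.linalg.norm(np.diff(ray(z,h,zz)[:,:2],axis=0))-.1
    zp=brentq(f,.0,.2); H=ray(z,h,zp)[:,:2]; D=ray(z,d,.04)[:,:2]
    u=D[0]-D[1]; u/=np.linalg.norm(u); x=np.array([u[1],-u[0]]); x=x if x[0]>0 else -x; 
    M=D.mean(0)+.0758*x; v=H[0]-H[1]
    ang=np.degrees(np.arctan2(u[0]*v[1]-u[1]*v[0],u@v))
    v=v/np.linalg.norm(v); hx=np.array([v[1],-v[0]]); hx=hx if hx[0]>0 else -hx
    Hc=H.mean(0)+.05*hx
    print('plate top z',round(zp,4),'dots span',np.linalg.norm(D[0]-D[1]).round(4),'mount',M.round(4),'mon yaw',np.degrees(np.arctan2(u[1],u[0])).round(2),'head c',Hc.round(4),'yaw err(head-mon)',ang.round(2))
    e=M-Hc; s=read_state(); R=Ro.from_rotvec(s['tcp_rot']).as_matrix(); print('shift world',e.round(4),'tool',(R.T@np.r_[e,0]).round(4), 'roll',ang.round(2))
E
python3 - <<'E'
from m import *
meas('w5',[(237,198),(571,198)],[(107,124),(697,124)])
C=cloud(load('w5')); print('plate depth z',[C[int(230*.64),int(u*.64)].round(4) for u in(260,400,540)])
E
```

```text
plate top z 0.1154 dots span 0.2519 mount [0.6155 0.0239] mon yaw -103.38 head c [0.6152 0.0249] yaw err(head-mon) 0.01
shift world [ 0.0003 -0.0009] tool [-0.0005 -0.0008  0.    ] roll 0.01
plate depth z [array([ 0.5656, -0.0085,  0.1155]), array([0.5755, 0.033 , 0.1153]), array([0.5853, 0.0742, 0.1155])]
```

{"name": "step_arm", "arguments": {"commands": [{"fingers":1,"dx":-0.0005,"dy":-0.0008,"dz":0.015,"roll":0},{"fingers":1,"dx":-0.0005,"dy":-0.0008,"dz":0.03,"roll":0},{"fingers":1,"dx":-0.0005,"dy":-0.0008,"dz":0.042,"roll":0},{"fingers":1,"dx":-0.0005,"dy":-0.0008,"dz":0.051,"roll":0},{"fingers":1,"dx":-0.0005,"dy":-0.0008,"dz":0.056,"roll":0},{"fingers":1,"dx":-0.0005,"dy":-0.0008,"dz":0.056,"roll":0},{"fingers":1,"dx":-0.0005,"dy":-0.0008,"dz":0.056,"roll":0},{"fingers":1,"dx":-0.0005,"dy":-0.0008,"dz":0.056,"roll":0}]}}

```text
time: 14.25
tool_pos: [0.6182, 0.0219, 0.0776]
tcp_rot: [0.366, 3.119, 0.0]
wrist_force: [0.2, 0.1, -3.7]
width: 0.453
grip_force: 111.4
```

Run:
```python
from h import *
go(.616,.0235,.077,76.65)
im=grab('wrist','w6')[0]; cv2.imwrite('pics/w6b.png',cv2.resize(im,(800,600),interpolation=cv2.INTER_CUBIC))
```

```text
t 14.25 pos [0.6182 0.0219 0.0776] toolyang 76.63 tilt 0.07 q6 -1.34 w 0.453 F [ 0.2  0.1 -3.7] g 111.4
  -> [0.0025 0.0011 0.0006] roll -0.020058282866813215
```

View pics/w6b.png

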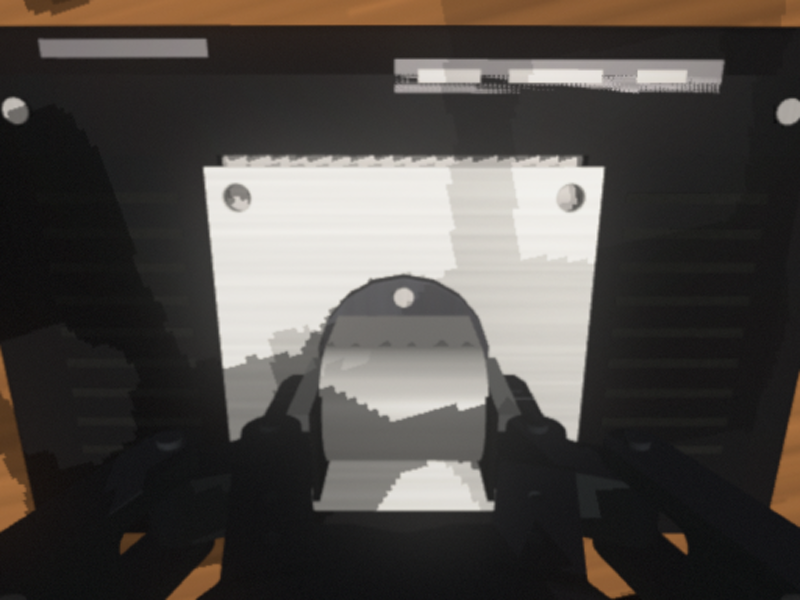

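Now the holes are at (237,198) and (571,198), the screws at (15,110) and (789,111), and the recess edge runs along row 158 from about 223 to 582.

Run:
```python
from m import *
meas('w6',[(237,198),(571,198)],[(15,110),(789,111)])
C=cloud(load('w6')); print('plate depth z',[C[int(230*.64),int(u*.64)].round(4) for u in(260,400,540)])
z=load('w6'); E=ray(z,np.array([(223,157),(582,157)])*.64,.04)[:,:2]; M=np.array([.6155,.0239]); u=np.diff(E,axis=0)[0]; w=np.linalg.norm(u); x=np.array([u[1],-u[0]])/w; x*=np.sign(x[0]); print('recess span',w,'centre',E.mean(0)+.062*x)
```

```text
plate top z 0.0605 dots span 0.2516 mount [0.6153 0.0237] mon yaw -103.43 head c [0.6161 0.0242] yaw err(head-mon) 0.07
shift world [-0.0009 -0.0005] tool [ 0.0007 -0.0007 -0.    ] roll 0.07
plate depth z [array([ 0.5666, -0.0091,  0.0606]), array([0.5763, 0.0325, 0.0617]), array([0.5862, 0.0735, 0.0606])]
recess span 0.11895812638377185 centre [0.61627134 0.02373035]
```

{"name": "step_arm", "arguments": {"commands": [{"fingers":1,"dx":0,"dy":-0.0005,"dz":0.0015,"roll":0},{"fingers":1,"dx":0,"dy":-0.0005,"dz":0.0015,"roll":0},{"fingers":1,"dx":0,"dy":-0.0005,"dz":0.0015,"roll":0},{"fingers":1,"dx":0,"dy":-0.0005,"dz":0.0015,"roll":0}]}}

```text
time: 14.8
tool_pos: [0.6175, 0.0214, 0.0754]
tcp_rot: [0.366, 3.12, -0.0]
wrist_force: [-0.3, -0.4, -4.3]
width: 0.452
grip_force: 111.4
```

```bash
python3 -c "
from h import *
go(.616,.0235,.077,76.65)
print(finish_job())"
```

```text
t 14.8 pos [0.6175 0.0214 0.0754] toolyang 76.63 tilt 0.0 q6 -1.34 w 0.452 F [-0.3 -0.4 -4.3] g 111.4
  -> [ 0.002   0.0017 -0.0016] roll -0.020648151580388685
the job is handed in; nothing more can be done
None
```

I handed the job in at 14.8 s (no verdict was returned): the cap lies flat on the dark mat, and the larger head is held level about 2 cm above the mounting face, its holes within about 1 mm of the threads by my camera measurements and its pin along the long edge.

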